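# Pop the stapler's magazine and catch it half open

## Robot

A 7-joint arm with a two-finger parallel gripper is mounted at the origin on the work surface. World frame = base frame: x ahead of the robot, y to its left, z up, the work surface at z = 0. Lengths are in mm, angles in degrees, forces in N, time in s.
With the tool pointing down it reaches from about 425 to 875 mm from the base axis. Payload 9.9 kg.
Tool frame: the origin (TCP) lies between the finger pads; the fingertips stand 25 mm ahead of it and the grasp point (between the pads) lies 6 mm ahead of it; z points along the fingers, y is the line along which they close (so a half turn about z gives the same grasp; the last joint's range is limited). The gripper opens to 85 mm and grips with 20 to 120 N. Pads are 22 mm wide; open, the fingers measure 114 mm over their backs; the gripper's body (76 mm by 85 mm) begins 54 mm behind the grasp point. The pads swing forward as they close: fully open they stand 13 mm farther back than shut.
Start: joints at [62.12, 32.985, 1.427, 82.34, -0.859, 64.687, -3.237], TCP at [264.602, -620.979, 229.789] pointing down, gripper open.
Joint ranges: [-157.87, 157.87], [-19.46, 123.44], [-87.15, 90], [11.01, 140.99], [-62.26, 242.26], [9.8, 113.94], [-161.44, 161.44]. Speed limits (degrees/s): [127.2, 127.2, 172.46, 172.46, 180, 180, 180].

## Interface

Orientations are given as a 3x3 rotation matrix whose columns are the frame's x, y, z axes.
In Python, from rig import env, read_camera, get_calibration gives the robot as it stands.
- The arm moves only by the tool send_rows, never from a script. Its argument "series" is a list of rows, each a list of 7 numbers: the shift along the tool's x, y, z in m, then the turn, a rotation vector about the tool's x, y, z in degrees, then the finger opening in m, from 0 to 0.0854. In form: [[x, y, z, ax, ay, az, fingers], ...]. A call has 1 to 5 rows; each row is the pose to reach, as a shift and turn from the pose commanded when the call began, along the tool's axes at that moment; what a row does not reach only later rows make up. A row lasts 1/12 s, in which the tool goes at most 41.7 mm and 7.16 degrees, less where a joint would pass 70% of its speed; a pose out of reach is approached as far as the arm can. A call with a gripper value outside its range is refused whole. The fingers move at their own pace and stop on an object; "squeeze" is the grip in N (left out, the last holds). Time passes only in rows, so rows that repeat a pose let the fingers close. It gives the time, the measured TCP pose, the force, the opening and the grip force at its end, in the units of the state.
- env.get_obs(): the state, without advancing time (a new reading comes with each control period).
- read_camera(name): name is "scene" or "top" or "wrist"; returns (picture, depth): 480x640x3 uint8, red, green, blue; 480x640 float32, mm along the optical axis (not along the pixel's ray), 0 where there is no reading.
- get_calibration(name): a dict with "camera_matrix" (3x3 intrinsics, pixels), "k1" (the pictures are not rectified: a ray, as slopes to the right and down, at radius r is drawn at 1 + k1 r^2 times it, then the intrinsics apply), "R" (3x3) and "t" (3): a world point X has camera coordinates R X + t; the wrist camera has in their place "tool_from_camera" (4x4, takes a point from camera to tool coordinates, whose origin is the TCP and whose axes are the flange's). Camera axes: x right, y down, z forward; pixel columns grow to the right and rows downward; lengths in mm; the calibration is good to about 2 mm. A picture is of the moment at which its call begins: read the wrist's pose just before it. get_calibration takes no time and is no camera call.
- env.job_done(): hands the job in; it is judged then, once.
The state is a dict: "t": time; "joints": joint angles; "dq": joint speeds; "joint_efforts": joint torques, N m; "position": TCP position; "tool_rot": TCP orientation; "contact_force": force on the tool from outside, world axes, zero at the start; "torque": the same for the moment, N m; "finger_gap": opening from 0.0 (shut) to 1.0 (fully open); "gripper_force": force on a finger pad.
Only numpy, scipy, OpenCV 4.12 (cv2) and the standard library are available. Lean on these libraries where they do the work, as an engineer would, in place of code of your own. Each camera call takes 0.05 s, during which the arm holds its last target. There are 200 camera calls.

## Task

The counter's electric stapler needs refilling: with one fingertip press its release key down until the sprung magazine lets go, and have the other finger waiting in front of the nose cap so that the magazine is caught roughly half way out, about 3 cm, and never shoots out to its end stop. Finish while still holding the magazine trapped there against its spring with that finger, so that someone can drop in a fresh strip. Do not lift or shove the stapler, and leave the things around it alone.

Things in the scene. Friction and masses are not known exactly. Their poses are not given: they have to be found in the camera images.
- stapler: White and grey electric stapler, loose on rubber feet, 190 mm long (x) x 78 wide (y), 0.95 kg. Origin: centre of its underside; its front points along its own -x, roughly towards the robot. From the front: nose cap (x -95 to -87 mm), low front deck, top at 58 mm (x -87 to -24), with the release key, then the motor housing, 82 mm high, to x +92.
- release_key: Release key, a grey push key 22 mm (along the stapler) x 30 mm (across) in the middle of the front deck; origin: centre of its top face, moving with it. Unpressed that is 65 mm above the table, 7 above the deck, 40 behind the front face of the closed nose cap, 32 behind the cap's rear face, 31 in front of the motor housing.
- release (a joint): Travel of the release key in m: 0 up, 0.006 fully down. Pressed straight down against a spring, 2 N at the start and 5 N at the bottom; the magazine lets go at about 3.5 to 4 mm. The key springs back when let go.
- nose_cap: Grey nose cap on the front end of the magazine: an upright plate 8 mm thick, 50 wide, from 30 to 76 mm above the table, so it stands 18 mm proud of the front deck. Origin: middle of the lower edge of its front face; axes parallel to the stapler's. Travels with the magazine.
- nose_front (a point): Middle of the upper edge of the nose cap's front face, 76 mm above the table; moves with the magazine.
- magazine (a joint): How far the magazine (steel staple channel, 0.1 kg with the nose cap) has slid out along the stapler's -x, in m: 0 shut and latched, 0.066 at its end stop. Once let go a spring drives it, 3.2 N at 0, 2 N at 0.030; unhindered it reaches the end stop in under 0.2 s. Half way is about 0.03.
- staple_carton: Bystander: small carton of staples 60 x 45 x 30 mm, loose, to be left alone. Origin: centre of its underside.
- bead_jar: Bystander: clear jar of beads, 51 mm across, 60 mm high, loose, to be left alone. Origin: centre of its underside.
- cord_spool: Bystander: spool of clear cord lying flat, 56 mm across, 28 mm high, loose, to be left alone. Origin: centre of its underside.
There are look-alikes about, which are no part of the job. What is meant by the stapler is not pink, and is the smaller of those in its own colour.

How it is judged (in metres and radians):
On the way, in this order (a step that is already met when the one before it is completed fails the run):
1. a finger presses the release key while the magazine is still shut (value of joint release above 0.0015 m and contact force between the fingers and release_key above 0.5 N and value of joint magazine below 0.005 m).
2. the popped magazine is trapped by a finger, 15 to 45 mm out (value of joint magazine between 0.015 and 0.045 m and contact force between the fingers and nose_cap above 0.4 N), for 0.3 s.
At the end, for the whole second after the job is handed in: The magazine stands still 15 to 45 mm out, held against its spring by a finger on the nose cap (more than 0.4 N); the stapler stands flat within 25 mm of where it was (all of step 2 and velocity of joint magazine between -0.01 and 0.01 m/s and distance of stapler from where it was at the start of the episode below 0.025 m and angle between stapler's own z axis and vertical below 0.05 rad); the arm keeps its last pose, push and grip.
It fails at once if the magazine shot out beyond 55 mm (value of joint magazine above 0.055 m).
It fails at once if the stapler was lifted or tipped (height (world z) of stapler above 0.008 m or angle between stapler's own z axis and vertical above 0.1 rad).
It fails at once if the stapler was shoved more than 25 mm (distance of stapler from where it was at the start of the episode above 0.025 m).
It fails at once if a bystander was moved more than 15 mm (distance of any of staple_carton, bead_jar, cord_spool from where it was at the start of the episode above 0.015 m).
It also fails if it takes over 32 s, if anything falls off the work surface, if the arm or the gripper's body presses on something with over 40 N, if the wrist force passes 120 N, or if a joint passes its speed limit or range.

## Working session

There is one attempt and no reset: what is moved stays moved. The work goes in short steps, Python scripts to look and compute and a tool call to move; the robot and the scene stay as the last step left them, time stands still between calls to the robot, and variables do not carry over. Pictures are saved under pics/ and viewed, at most 10 in all, crops included, and the job is handed in when it is done.

Besides the shell and the picture viewer there is one more tool, called by a JSON object that holds its "api" and its "payload". send_rows: Moves the arm, as the interface text tells. Its arguments: {"type":"object","properties":{"series":{"type":"array"},"squeeze":{"type":"number"}},"required":["series"]}

```bash
mkdir -p pics; ls; python3 - <<'E'
from rig import env, read_camera, get_calibration
import cv2,numpy as np
for n in ("scene","top"):
    p,d=read_camera(n); cv2.imwrite(f"pics/{n}0.png",p[:,:,::-1]); np.save(f"{n}0.npy",d)
    c=get_calibration(n); print(n,c)
print(get_calibration("wrist")); o=env.get_obs(); print(o)
E
```

```text
pics
scene {'camera_matrix': array([[537.254767  ,   0.        , 310.3442982 ],
       [  0.        , 537.254767  , 244.65145395],
       [  0.        ,   0.        ,   1.        ]]), 'k1': -0.02999936721907932, 'R': array([[-0.37211799,  0.92814346, -0.00882761],
       [ 0.7320532 ,  0.28762651, -0.61755089],
       [-0.57063676, -0.23626407, -0.78648139]]), 't': array([ 245.81860412, -360.15210338, 1490.19862556])}
top {'camera_matrix': array([[563.18477405,   0.        , 329.4193453 ],
       [  0.        , 563.18477405, 238.80447722],
       [  0.        ,   0.        ,   1.        ]]), 'k1': 0.024305399868448437, 'R': array([[-0.00278289, -0.99989845,  0.01397656],
       [-0.99329669,  0.00114884, -0.11558704],
       [ 0.11555924, -0.01420453, -0.99319902]]), 't': array([ -41.20334001,  583.6485186 , 1043.2664685 ])}
{'camera_matrix': array([[372.90441465,   0.        , 317.67611857],
       [  0.        , 372.90441465, 238.72204284],
       [  0.        ,   0.        ,   1.        ]]), 'k1': -0.08066174792603745, 'tool_from_camera': array([[ 1.69034972e-03, -9.56501072e-01, 
[... 431 characters left out ...]
': array([-0.03289027, -0.10839529,  0.04829885, -0.17947865, -0.02426497,
        0.0825275 ,  0.18809516]), 'joint_efforts': array([ 6.32959680e-03, -7.67296457e+01,  2.25826889e+00, -2.86604512e+01,
        1.59733370e-02,  8.71523574e-03,  3.81640200e-05]), 'position': array([ 264.42664123, -620.60605806,  229.04392232]), 'tool_rot': array([[ 9.19967424e-01,  3.91994269e-01, -6.57088387e-04],
       [ 3.91994811e-01, -9.19966457e-01,  1.33631424e-03],
       [-8.06717518e-05, -1.48694081e-03, -9.99998891e-01]]), 'contact_force': array([-0.97549033,  0.35390938,  0.08299566]), 'torque': array([ 0.02187986, -0.03422602, -0.02631326]), 'gripper_force': 0.0, 'finger_gap': 1.0001349508740225}
```

View pics/top0.png

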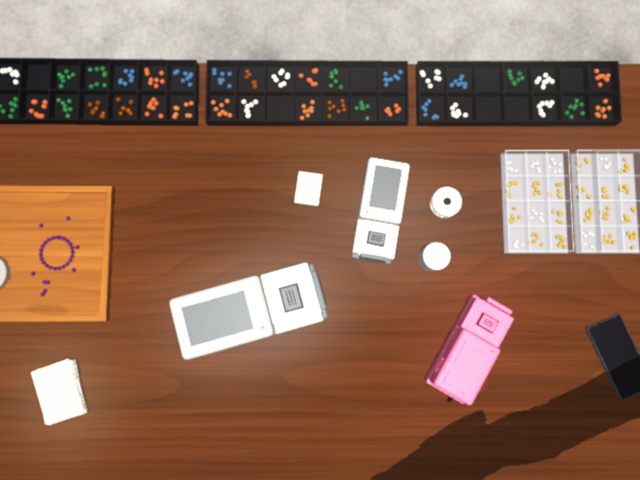

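View pics/scene0.png

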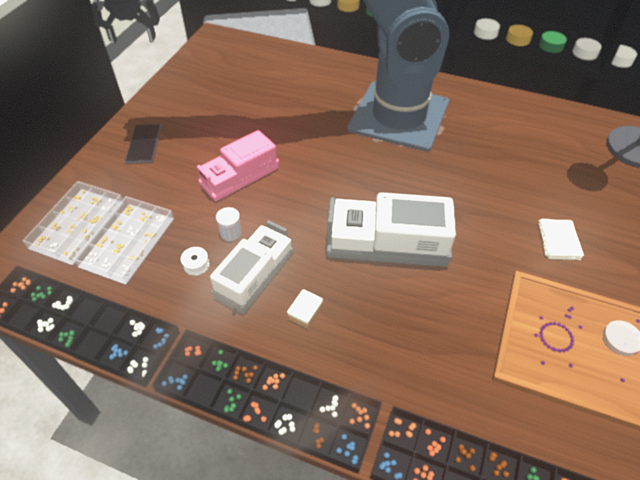

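The top view shows the target, the smaller white stapler, with its key at about (376,238) and its nose at about (374,260). The big white one at (250,310) and the pink one are decoys. The jar is at (436,256), the spool at (446,202) and the carton at (309,188).

```bash
cat >h.py <<'E'
import numpy as np,cv2
from rig import env, read_camera, get_calibration
def rays(c,uv):
    K=c["camera_matrix"]; return cv2.undistortPoints(np.float64(uv).reshape(-1,1,2),K,np.array([c["k1"],0,0,0.])).reshape(-1,2)
def cast(c,uv,z):
    s=rays(c,uv); d=np.c_[s,np.ones(len(s))]@c["R"]; o=-c["R"].T@c["t"]
    return o+d*((z-o[2])/d[:,2])[:,None]
def cloud(c,d):
    v,u=np.mgrid[:d.shape[0],:d.shape[1]]; s=rays(c,np.c_[u.ravel(),v.ravel()])
    P=(np.c_[s,np.ones(len(s))]*d.reshape(-1,1)-c["t"])@c["R"]; return P.reshape(*d.shape,3)
E
python3 - <<'E'
from h import *
np.set_printoptions(precision=1,suppress=True)
for n,box in (("top",(345,150,420,275)),("scene",(195,205,305,315))):
    c=get_calibration(n); P=cloud(c,np.load(n+"0.npy")); u0,v0,u1,v1=box
    img=cv2.imread(f"pics/{n}0.png")
    Q=P[v0:v1,u0:u1]; I=img[v0:v1,u0:u1]
    z=Q[...,2]
    for lo,hi,w in ((79,87,"housing"),(55,61,"deck"),(62.5,68,"key"),(72,78,"cap")):
        m=((z>lo)&(z<hi)).astype(np.uint8)
        k,lab,st,ce=cv2.connectedComponentsWithStats(m)
        for i in range(1,k):
            if st[i,4]<25: continue
            q=Q[lab==i]; r=cv2.minAreaRect(q[:,:2].astype(np.float32))
            print(n,w,st[i,4],"z%.1f"%np.median(q[:,2]),"c",np.array(r[0]),"s",np.array(r[1]),"a%.1f"%r[2],"px",ce[i]+[u0,v0])
    # dark key by colour
    g=I.max(2); print("grey px",np.percentile(g,[5,25,50]))
c=get_calibration("top")
for nm,px,z in (("jar",(436,256),60),("spool",(446,202),28),("carton",(309,188),30)): print(nm,cast(c,[px],z))
img=cv2.imread("pics/top0.png")
cv2.imwrite("pics/crop.png",cv2.resize(img[145:275,330:460],None,fx=4.5,fy=4.5,interpolation=cv2.INTER_CUBIC))
E
```

```text
top housing 2362 z83.5 c [ 669.4 -143.8] s [ 77.5 115.3] a80.2 px [384.3 190.1]
top deck 901 z58.8 c [ 582.2 -128.7] s [78.  66.4] a79.8 px [375.4 237.9]
top key 158 z65.7 c [ 582.1 -127.6] s [32.9 23.3] a76.1 px [375.6 237.9]
top cap 73 z76.3 c [ 545.6 -125.8] s [43.3  8.7] a78.4 px [374.9 256.6]
grey px [130. 140. 148.]
scene housing 1614 z81.9 c [ 671.3 -143.7] s [ 76.8 116. ] a80.2 px [241.2 264.9]
scene deck 270 z59.1 c [ 549.5 -241.6] s [50.8 51.6] a83.1 px [227.6 216.5]
scene deck 604 z57.8 c [ 612.6 -133.9] s [ 79.2 146.2] a81.0 px [270.1 242.2]
scene deck 39 z58.0 c [ 726.2 -156.7] s [61.5  2.5] a80.0 px [224.9 290.5]
scene key 97 z64.5 c [ 583.1 -128.8] s [30.6 22.4] a82.6 px [267.4 239.9]
scene key 56 z64.6 c [ 698.7 -111.5] s [16.4 77.4] a66.1 px [248.7 286.3]
scene cap 71 z75.0 c [ 547.3 -123.7] s [48.4 10.5] a77.4 px [276.3 225.5]
scene cap 128 z75.5 c [ 682.  -112.1] s [ 39.  120.8] a61.4 px [250.  278.4]
grey px [144. 162. 169.]
jar [[ 548.1 -240.5   60. ]]
spool [[ 656.  -269.1   28. ]]
carton [[683.3  -3.1  30. ]]
```

View pics/crop.png

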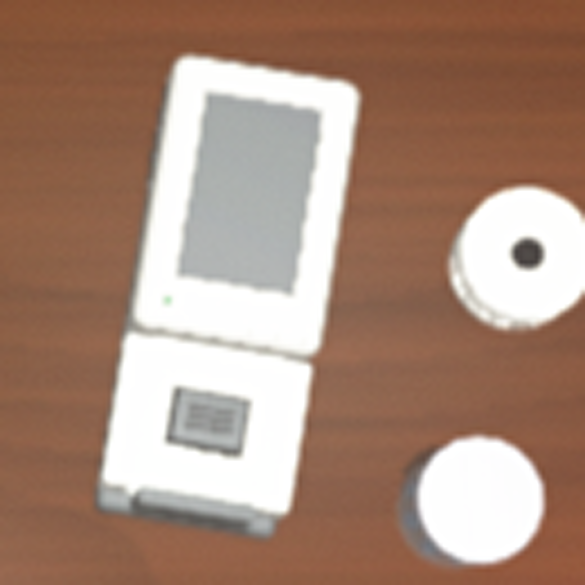

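{"api": "send_rows", "payload": {"series": [[0.03, -0.023, 0, 0, 0, 0, 0.06], [0.06, -0.046, 0, 0, 0, 0, 0.06], [0.09, -0.069, 0, 0, 0, 0, 0.06], [0.12, -0.092, 0, 0, 0, 0, 0.06], [0.15, -0.115, 0, 0, 0, 0, 0.06]], "squeeze": 60}}

```text
t: 0.52
position: [357.9, -454.6, 229.5]
tool_rot: [[0.92, 0.392, -0.0], [0.392, -0.92, 0.001], [-0.0, -0.001, -1.0]]
contact_force: [0.7, -0.0, -0.1]
finger_gap: 0.701
gripper_force: 0.0
```

{"api": "send_rows", "payload": {"series": [[0.03, -0.023, 0, 0, 0, 0, 0.06], [0.06, -0.046, 0, 0, 0, 0, 0.06], [0.09, -0.069, 0, 0, 0, 0, 0.06], [0.12, -0.092, 0, 0, 0, 0, 0.06], [0.15, -0.115, 0, 0, 0, 0, 0.06]]}}

```text
t: 0.93
position: [450.8, -290.0, 229.7]
tool_rot: [[0.92, 0.392, -0.0], [0.392, -0.92, 0.0], [-0.0, -0.0, -1.0]]
contact_force: [1.7, -0.4, 0.2]
finger_gap: 0.702
gripper_force: 0.0
```

{"api": "send_rows", "payload": {"series": [[0.03, -0.023, 0, 0, 0, -5, 0.06], [0.06, -0.046, 0, 0, 0, -10, 0.06], [0.09, -0.069, 0, 0, 0, -15, 0.06], [0.12, -0.092, 0, 0, 0, -20, 0.06], [0.154, -0.119, 0, 0, 0, -25, 0.06]]}}

```text
t: 1.35
position: [544.8, -122.5, 229.7]
tool_rot: [[0.666, 0.746, -0.0], [0.746, -0.666, -0.0], [-0.001, -0.0, -1.0]]
contact_force: [0.6, 0.2, 0.1]
finger_gap: 0.702
gripper_force: 0.0
```

{"api": "send_rows", "payload": {"series": [[0, 0, 0.01, 0, 0, -6.5, 0.06], [0, 0, 0.03, 0, 0, -13, 0.06], [0, 0, 0.05, 0, 0, -19.5, 0.06], [0, 0, 0.07, 0, 0, -26, 0.06], [0, 0, 0.08, 0, 0, -32, 0.06]]}}

```text
t: 1.77
position: [543.4, -123.2, 147.4]
tool_rot: [[0.166, 0.986, -0.003], [0.986, -0.166, 0.001], [0.0, -0.003, -1.0]]
contact_force: [-0.1, 0.0, -0.6]
finger_gap: 0.701
gripper_force: 0.0
```

{"api": "send_rows", "payload": {"series": [[0, 0, 0, 0, 0, 0, 0.06], [0, 0, 0, 0, 0, 0, 0.06], [0, 0, 0, 0, 0, 0, 0.06]]}}

```text
t: 2.02
position: [545.0, -123.6, 150.5]
tool_rot: [[0.176, 0.984, 0.001], [0.984, -0.176, -0.0], [0.0, 0.001, -1.0]]
contact_force: [-0.4, 1.0, 0.2]
finger_gap: 0.703
gripper_force: 0.0
```

```bash
python3 - <<'E'
from h import *
o=env.get_obs(); print(o["t"],o["position"],o["tool_rot"].round(3),o["finger_gap"],o["contact_force"],o["joints"])
p,d=read_camera("wrist"); cv2.imwrite("pics/w1.png",p[:,:,::-1]); np.save("w1.npy",d)
p,d=read_camera("scene"); cv2.imwrite("pics/s1.png",p[:,:,::-1]); np.save("s1.npy",d)
E
```

```text
2.0167 [ 545.03873652 -123.59296619  150.45974954] [[ 0.176  0.984  0.001]
 [ 0.984 -0.176 -0.   ]
 [ 0.     0.001 -1.   ]] 0.7032787476209712 [-0.39474056  0.95162462  0.15080389] [ 19.92226457  28.61251608 -17.7350513  105.65882797  11.42606656
  47.41231594 -13.67718301]
```

View pics/w1.png

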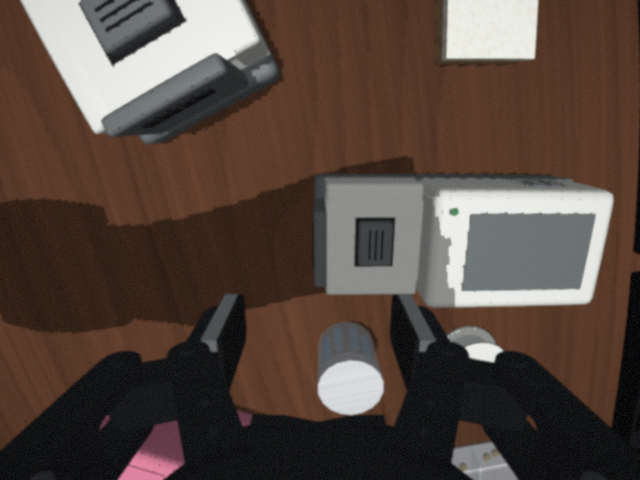

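The wrist view shows the fingertips at about (222–243,297) and (392–412,297), and the key at (375,242). I'll convert these to tool coordinates.

```bash
python3 - <<'E'
from h import *
np.set_printoptions(precision=1,suppress=True)
c=get_calibration("wrist"); T=c["tool_from_camera"]; d=np.load("w1.npy")
v,u=np.mgrid[:480,:640]; s=rays(c,np.c_[u.ravel(),v.ravel()])
P=np.c_[s,np.ones(len(s))]*d.reshape(-1,1); P=(P@T[:3,:3].T+T[:3,3]).reshape(480,640,3)
dv=d>0
for nm,(a,b) in dict(left=(190,260),right=(375,450)).items():
    q=P[285:400,a:b].reshape(-1,3); dd=d[285:400,a:b].ravel(); q=q[(dd>0)&(q[:,2]<45)&(q[:,2]>5)]
    print(nm,len(q),q.min(0),q.max(0))
    for z in range(5,45,5):
        k=q[(q[:,2]>=z)&(q[:,2]<z+5)]
        if len(k)>3: print(z,len(k),k.min(0)[:2],k.max(0)[:2])
o=env.get_obs();p=o["position"];R=o["tool_rot"]
W=P@R.T+p
for lo,hi,w in ((55,61,"deck"),(62.5,68,"key"),(72,79,"cap"),(79,87,"housing")):
    m=((W[...,2]>lo)&(W[...,2]<hi)&dv); m[:165]=0;m[308:]=0;m[:,:310]=0
    k,lab,st,ce=cv2.connectedComponentsWithStats(m.astype(np.uint8))
    for i in range(1,k):
        if st[i,4]<100: continue
        q=W[lab==i]; r=cv2.minAreaRect(q[:,:2].astype(np.float32)); t=P[lab==i]
        print(w,st[i,4],"z%.1f"%np.median(q[:,2]),np.array(r[0]),np.array(r[1]),"a%.1f"%r[2],"tool y",np.percentile(t[:,1],[2,98]),"x",np.percentile(t[:,0],[2,98]))
E
```

```text
Traceback (most recent call last):
ValueError: zero-size array to reduction operation minimum which has no identity
```

```bash
python3 - <<'E'
from h import *
np.set_printoptions(precision=1,suppress=True)
c=get_calibration("wrist"); T=c["tool_from_camera"]; d=np.load("w1.npy")
v,u=np.mgrid[:480,:640]; s=rays(c,np.c_[u.ravel(),v.ravel()])
P=np.c_[s,np.ones(len(s))]*d.reshape(-1,1); P=(P@T[:3,:3].T+T[:3,3]).reshape(480,640,3)
dv=d>0
for px in ((232,300),(240,310),(402,300),(395,310),(228,330),(410,330)): print(px,d[px[1],px[0]],P[px[1],px[0]])
# rays of tips meet tool x=+11 (pad front edge)
for px in ((222,295),(243,295),(392,295),(412,295)):
    r=T[:3,:3]@np.r_[rays(c,[px])[0],1]; print(px,[ (T[:3,3]+r*(X-T[0,3])/r[0]) for X in (11,)])
o=env.get_obs();p=o["position"];R=o["tool_rot"]
W=P@R.T+p
for lo,hi,w in ((55,61,"deck"),(62.5,68,"key"),(72,79,"cap"),(79,87,"housing")):
    m=((W[...,2]>lo)&(W[...,2]<hi)&dv); m[:165]=0;m[308:]=0;m[:,:310]=0
    k,lab,st,ce=cv2.connectedComponentsWithStats(m.astype(np.uint8))
    for i in range(1,k):
        if st[i,4]<100: continue
        q=W[lab==i]; r=cv2.minAreaRect(q[:,:2].astype(np.float32)); t=P[lab==i]
        print(w,st[i,4],"z%.1f"%np.median(q[:,2]),np.array(r[0]),np.array(r[1]),"a%.1f"%r[2],"tool y",np.percentile(t[:,1],[2,98]),"x",np.percentile(t[:,0],[2,98]))
E
```

```text
(232, 300) 141.10316 [  9.8 -34.  -15.2]
(240, 310) 142.29454 [  5.6 -31.2 -15.3]
(402, 300) 140.87842 [ 10.   30.7 -15.4]
(395, 310) 144.14813 [  4.8  28.7 -13.6]
(228, 330) 124.32058 [  7.6 -31.6 -33.4]
(410, 330) 119.442024 [ 10.3  28.5 -37.7]
(222, 295) [array([ 11. , -38.2, -13.5])]
(243, 295) [array([ 11. , -30.1, -13.3])]
(392, 295) [array([ 11. ,  27.2, -13.1])]
(412, 295) [array([ 11. ,  35. , -13.2])]
deck 9218 z57.6 [ 595.4 -132.8] [ 78.4 109.1] a80.2 tool y [ 4.8 67.3] x [-37.2  37.7]
key 299 z65.5 [ 613.4 -132.2] [77.2 18.6] a65.9 tool y [66.3 83.4] x [-33.7  38.5]
key 132 z64.7 [ 689.9 -109.4] [ 1.4 42.8] a80.5 tool y [119.9 159.1] x [38.5 40. ]
key 1446 z64.5 [ 580.6 -130.2] [29.8 22.2] a79.8 tool y [25.4 46.2] x [-14.5  13.9]
cap 1392 z76.8 [ 655.3 -117.6] [134.1  62.4] a24.0 tool y [ 66.5 173.8] x [-32.5  39.1]
cap 936 z75.3 [ 544.7 -124. ] [49.6  7.4] a80.3 tool y [-4.3  3.2] x [-24.   23.6]
housing 19292 z82.0 [ 667.9 -145.1] [ 76.1 114.1] a80.4 tool y [ 70.1 177.1] x [-35.1  36.1]
```

```bash
python3 - <<'E'
import cv2
im=cv2.imread("pics/s1.png"); cv2.imwrite("pics/s1c.png",cv2.resize(im[90:330,170:430],None,fx=2.3,fy=2.3,interpolation=cv2.INTER_CUBIC))
E
```

```text
(no output)
```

View pics/s1c.png

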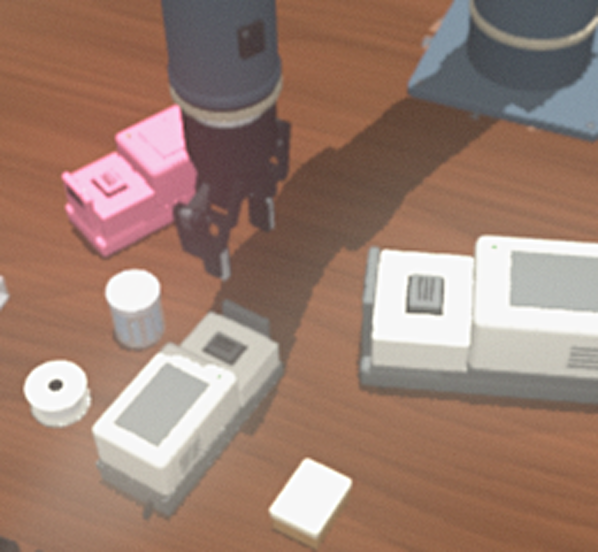

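The scene crop shows the gripper ahead of the target, with fingertips at about crop (222,275) and (267,227). I'll check their 3D height.

```bash
python3 - <<'E'
from h import *
np.set_printoptions(precision=1,suppress=True)
c=get_calibration("scene"); P=cloud(c,np.load("s1.npy")); o=env.get_obs()
for x,y in ((222,272),(224,262),(222,250),(267,223),(268,212),(268,202)):
    u,v=round(170+x/2.3),round(90+y/2.3); w=P[v,u]; print((u,v),w,"tool",(w-o["position"])@o["tool_rot"])
t=(P.reshape(-1,3)-o["position"])@o["tool_rot"]
m=(abs(t[:,0])<20)&(abs(t[:,1])<60)&(t[:,2]>-60)&(t[:,2]<35)
for s in (1,-1):
  q=t[m&(t[:,1]*s>0)]
  for z in range(-60,35,6):
    k=q[(q[:,2]>=z)&(q[:,2]<z+6)]
    if len(k)>2: print(s,z,len(k),k.min(0),k.max(0))
E
```

```text
(267, 208) [ 583.4 -120.9  168.5] tool [  9.2  37.2 -17.7]
(267, 204) [ 581.2 -121.2  177.7] tool [  8.6  35.1 -26.9]
(267, 199) [ 584.8 -118.1  196.7] tool [ 12.3  38.1 -45.9]
(286, 187) [ 517.1 -109.1  168.2] tool [  9.3 -30.2 -17.5]
(287, 182) [ 516.  -106.7  182.4] tool [ 11.5 -31.6 -31.7]
(287, 178) [ 515.1 -106.6  192.8] tool [ 11.4 -32.6 -42.1]
1 -60 45 [-13.4  27.6 -60. ] [ 13.9  60.  -54.1]
1 -54 14 [  6.1  28.8 -53.9] [ 14.1  59.3 -48.1]
1 -48 8 [  5.8  29.9 -47.9] [ 12.4  43.6 -42.1]
1 -42 18 [  3.9  29.6 -41.8] [ 11.4  44.8 -36.4]
1 -36 14 [ -4.   30.2 -35.1] [ 12.2  45.  -30.2]
1 -30 24 [ -3.5  30.3 -29.7] [ 11.6  44.7 -24.1]
1 -24 21 [ -5.2  32.7 -23.8] [ 11.6  44.4 -18.1]
1 -18 17 [ -6.   29.9 -17.8] [ 11.9  43.4 -12.2]
1 -12 7 [ -6.3  29.3 -11.8] [11.5 39.8 -7.4]
-1 -60 29 [ -0.2 -59.1 -59.9] [ 14.5 -27.5 -54.1]
-1 -54 21 [ -3.2 -58.4 -53.9] [ 13.2 -30.7 -48.3]
-1 -48 24 [ -5.8 -43.5 -47.6] [ 13.3 -29.4 -42.1]
-1 -42 29 [ -9.2 -38.2 -41.7] [ 11.3 -28.7 -36. ]
-1 -36 22 [ -9.2 -37.1 -35.8] [ 12.  -27.9 -30.2]
-1 -30 21 [-10.5 -36.9 -29.8] [ 10.9 -28.7 -24.6]
-1 -24 25 [ -9.  -35.  -23.7] [ 12.2 -28.  -18.4]
-1 -18 22 [-10.9 -35.7 -17.6] [ 11.2 -28.6 -12.3]
-1 -12 13 [ -9.2 -34.8 -11.7] [ 10.8 -29.   -6.7]
```

Both cameras agree that the tips are about 10 mm behind the TCP, not 25 mm ahead. I'll descend in stages and trust contact.

{"api": "send_rows", "payload": {"series": [[0, 0, 0.015, 0, 0, 0, 0.064], [0, 0, 0.03, 0, 0, 0, 0.064], [0, 0, 0.045, 0, 0, 0, 0.064], [0, 0, 0.05, 0, 0, 0, 0.064], [0, 0, 0.05, 0, 0, 0, 0.064]]}}

```text
t: 2.53
position: [544.2, -123.4, 99.3]
tool_rot: [[0.173, 0.985, -0.001], [0.985, -0.173, 0.0], [-0.0, -0.001, -1.0]]
contact_force: [-0.6, 0.0, 0.1]
finger_gap: 0.751
gripper_force: 0.0
```

```bash
cat >look.py <<'E'
from h import *
import sys
np.set_printoptions(precision=1,suppress=True)
o=env.get_obs(); print(o["t"],o["position"],o["contact_force"],o["finger_gap"])
n=sys.argv[1]
p,d=read_camera("scene"); cv2.imwrite(f"pics/s{n}.png",p[:,:,::-1]); c=get_calibration("scene")
P=cloud(c,d); t=(P.reshape(-1,3)-o["position"])@o["tool_rot"]
m=(abs(t[:,0])<16)&(t[:,2]>-50)&(d.ravel()>0)
for s in (1,-1):
  q=t[m&(t[:,1]*s>24)&(t[:,1]*s<46)]
  for z in range(-30,30,4):
    k=q[(q[:,2]>=z)&(q[:,2]<z+4)]
    if len(k)>2: print(s,z,len(k),k.min(0),k.max(0),"worldz tip %.1f"%(o["position"][2]-k[:,2].max()))
p,d=read_camera("wrist"); cv2.imwrite(f"pics/w{n}.png",p[:,:,::-1]); c=get_calibration("wrist"); T=c["tool_from_camera"]
v,u=np.mgrid[:480,:640]; s=rays(c,np.c_[u.ravel(),v.ravel()])
P=np.c_[s,np.ones(len(s))]*d.reshape(-1,1); P=P@T[:3,:3].T+T[:3,3]; W=P@o["tool_rot"].T+o["position"]
ok=(d.ravel()>0)&(abs(P[:,0])<28)
for w,lo,hi,a,b,x0 in (("cap",72,80,-45,20,14),("key",56,67.5,22,50,0)):
    k=P[ok&(W[:,2]>lo)&(W[:,2]<hi)&(P[:,1]>a)&(P[:,1]<b)&(P[:,0]>x0)]
    if len(k)>20: print(w,len(k),np.percentile(k,2,axis=0),np.percentile(k,98,axis=0))
E
python3 look.py 2
```

```text
2.5333 [ 544.2 -123.4   99.3] [-0.6  0.   0.1] 0.7513582435575709
1 -30 16 [ -6.9  32.6 -29.6] [ 12.1  45.9 -26.2] worldz tip 125.5
1 -26 9 [ -3.   33.5 -25.7] [ 11.9  45.6 -22.3] worldz tip 121.7
1 -22 12 [ -3.4  36.6 -21.6] [ 13.1  45.9 -18.4] worldz tip 117.8
1 -18 10 [ -3.1  31.1 -17.8] [ 11.8  45.1 -14.3] worldz tip 113.6
1 -14 7 [  5.3  36.4 -13.9] [ 11.1  43.1 -10.6] worldz tip 110.0
-1 -30 19 [-11.5 -39.1 -29.6] [ 12.7 -31.2 -26.1] worldz tip 125.5
-1 -26 12 [-10.6 -37.3 -25.8] [ 10.5 -31.2 -22. ] worldz tip 121.3
-1 -22 14 [-10.5 -39.3 -22. ] [ 11.5 -30.7 -18.3] worldz tip 117.6
-1 -18 13 [ -6.4 -38.2 -17.8] [ 11.2 -29.5 -14.3] worldz tip 113.6
-1 -14 10 [ -8.7 -34.4 -13.9] [ 10.8 -30.3 -11.3] worldz tip 110.6
-1 -10 8 [ -7.8 -39.3  -9.8] [  9.7 -31.8  -6.3] worldz tip 105.6
cap 346 [14.4 -3.6 23.7] [23.8  4.  27. ]
key 2555 [ 0.5 22.8 34.8] [27.4 49.2 43.2]
```

View pics/w2.png

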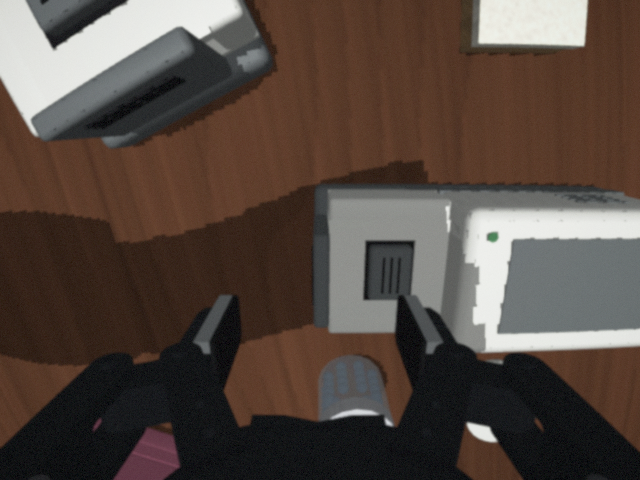

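The wrist view shows the fingers straddling the cap, with the right fingertip aligned with the key. The tips are at about 108 mm. Lowering 35 mm.

{"api": "send_rows", "payload": {"series": [[0, 0, 0.01, 0, 0, 0, 0.064], [0, 0, 0.02, 0, 0, 0, 0.064], [0, 0, 0.03, 0, 0, 0, 0.064], [0, 0, 0.035, 0, 0, 0, 0.064], [0, 0, 0.035, 0, 0, 0, 0.064]]}}

```text
t: 3.05
position: [543.7, -123.3, 63.1]
tool_rot: [[0.172, 0.985, -0.003], [0.985, -0.172, 0.0], [0.0, -0.003, -1.0]]
contact_force: [0.6, -0.2, -0.1]
finger_gap: 0.75
gripper_force: 0.0
```

```bash
python3 look.py 3
```

```text
3.05 [ 543.7 -123.3   63.1] [ 0.6 -0.2 -0.1] 0.7499309167777374
1 -30 4 [ -1.6  38.5 -28.2] [  7.2  44.9 -26.7] worldz tip 89.9
1 -26 16 [ -6.9  32.4 -25.8] [ 11.3  44.9 -22.3] worldz tip 85.5
1 -22 14 [ -6.8  37.1 -21. ] [ 10.8  45.4 -18. ] worldz tip 81.2
1 -18 9 [ -2.6  31.6 -17.6] [ 12.3  44.1 -14.4] worldz tip 77.5
1 -14 3 [  1.   32.7 -13.4] [ 10.9  42.2 -12.2] worldz tip 75.3
1 -6 24 [-11.3  29.9  -5.2] [14.7 46.  -2. ] worldz tip 65.2
1 -2 45 [-13.6  26.1  -2. ] [15.7 46.   1.9] worldz tip 61.3
1 2 8 [13.5 24.9  3.8] [15.9 45.8  6. ] worldz tip 57.2
-1 -30 15 [-10.8 -42.3 -29.9] [ 10.7 -30.7 -27.7] worldz tip 90.8
-1 -26 15 [ -9.1 -36.6 -25.9] [ 11.8 -30.5 -22. ] worldz tip 85.2
-1 -22 12 [-10.8 -45.2 -21.2] [ 11.5 -30.2 -18.8] worldz tip 82.0
-1 -18 17 [-11.8 -45.5 -17.7] [ 11.6 -30.1 -14.1] worldz tip 77.3
-1 -14 7 [ -8.1 -34.  -12.7] [ 11.7 -29.8 -10.8] worldz tip 74.0
-1 -10 7 [ -9.6 -34.3  -9.7] [  8.4 -32.8  -6.3] worldz tip 69.5
-1 -6 3 [ -5.  -34.5  -5.9] [  5.9 -33.6  -4.8] worldz tip 67.9
cap 518 [ 14.2  -2.8 -12.4] [23.9  4.5 -9.2]
key 3618 [ 1.  22.6 -1.4] [27.5 49.3  7. ]
```

View pics/w3.png

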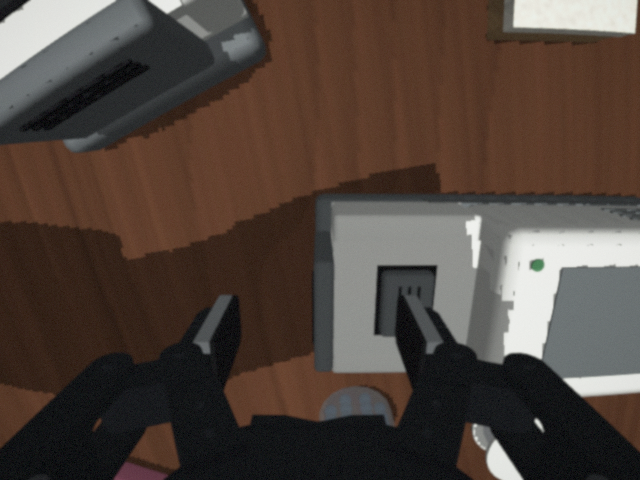

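The fingertip is over the key at about (407,300), and the cap's front edge is at column 316, clear of the left finger at 240. Next I approach in small steps.

{"api": "send_rows", "payload": {"series": [[0, 0.001, 0.001, 0, 0, 0, 0.064], [0, 0.001, 0.003, 0, 0, 0, 0.064], [0, 0.001, 0.004, 0, 0, 0, 0.064], [0, 0.001, 0.004, 0, 0, 0, 0.064], [0, 0.001, 0.004, 0, 0, 0, 0.064]]}}

```text
t: 3.57
position: [545.6, -123.7, 60.9]
tool_rot: [[0.172, 0.985, 0.0], [0.985, -0.172, -0.0], [0.0, 0.0, -1.0]]
contact_force: [0.2, 0.4, 0.1]
finger_gap: 0.752
gripper_force: 0.0
```

{"api": "send_rows", "payload": {"series": [[0, 0, 0.001, 0, 0, 0, 0.064], [0, 0, 0.002, 0, 0, 0, 0.064], [0, 0, 0.002, 0, 0, 0, 0.064], [0, 0, 0.002, 0, 0, 0, 0.064]]}}

```text
t: 3.9
position: [545.6, -123.6, 58.8]
tool_rot: [[0.172, 0.985, -0.0], [0.985, -0.172, 0.0], [0.0, -0.0, -1.0]]
contact_force: [-0.5, 0.3, 0.4]
finger_gap: 0.748
gripper_force: 0.0
```

{"api": "send_rows", "payload": {"series": [[0, 0, 0.001, 0, 0, 0, 0.064], [0, 0, 0.002, 0, 0, 0, 0.064], [0, 0, 0.002, 0, 0, 0, 0.064], [0, 0, 0.002, 0, 0, 0, 0.064]]}}

```text
t: 4.23
position: [545.7, -123.7, 56.8]
tool_rot: [[0.172, 0.985, 0.0], [0.985, -0.172, -0.0], [0.0, 0.0, -1.0]]
contact_force: [-0.0, 0.2, -0.1]
finger_gap: 0.754
gripper_force: 0.6
```

{"api": "send_rows", "payload": {"series": [[0, 0, 0.001, 0, 0, 0, 0.064], [0, 0, 0.0015, 0, 0, 0, 0.064], [0, 0, 0.0015, 0, 0, 0, 0.064]]}}

```text
t: 4.48
position: [545.7, -123.7, 55.3]
tool_rot: [[0.172, 0.985, 0.0], [0.985, -0.172, -0.0], [0.0, 0.0, -1.0]]
contact_force: [-0.4, -0.4, 3.5]
finger_gap: 0.75
gripper_force: 1.7
```

{"api": "send_rows", "payload": {"series": [[0, 0, 0.001, 0, 0, 0, 0.064], [0, 0, 0.0015, 0, 0, 0, 0.064], [0, 0, 0.0015, 0, 0, 0, 0.064]]}}

```text
t: 4.73
position: [545.4, -123.6, 53.7]
tool_rot: [[0.172, 0.985, -0.0], [0.985, -0.172, 0.0], [-0.0, -0.0, -1.0]]
contact_force: [-0.9, 0.1, 2.9]
finger_gap: 0.747
gripper_force: 2.8
```

```bash
python3 look.py 4
```

```text
4.7333 [ 545.4 -123.6   53.7] [-0.9  0.1  2.9] 0.7466292194097117
1 -30 9 [ -5.2  31.6 -29. ] [ 11.6  45.6 -26.1] worldz tip 79.8
1 -26 8 [ -3.   33.2 -25.1] [ 11.5  45.8 -22.3] worldz tip 76.0
1 -22 10 [ -6.7  32.4 -21.4] [ 12.5  44.6 -18.6] worldz tip 72.3
1 -18 10 [ -4.4  34.2 -17.8] [ 11.9  44.5 -14.6] worldz tip 68.3
1 -14 5 [ -5.7  29.8 -13.8] [ 11.6  43.4 -10.3] worldz tip 63.9
1 -10 37 [-13.4  24.4  -9.8] [15.5 45.8 -6.2] worldz tip 59.8
1 -6 25 [-15.7  25.   -6. ] [15.9 45.5 -2.4] worldz tip 56.1
-1 -30 14 [ -8.5 -38.9 -29.9] [ 12.2 -30.9 -26.3] worldz tip 80.0
-1 -26 29 [-15.2 -37.  -25.6] [ 15.6 -24.5 -22. ] worldz tip 75.7
-1 -22 28 [-13.8 -35.5 -22. ] [ 15.7 -24.9 -18.1] worldz tip 71.8
-1 -18 16 [-15.8 -37.7 -17.9] [ 14.1 -24.1 -14.3] worldz tip 67.9
-1 -14 8 [-12.8 -27.  -14. ] [ 15.7 -24.1 -10.1] worldz tip 63.7
-1 -10 10 [-10.8 -26.1  -9.7] [ 15.1 -24.5  -6.4] worldz tip 60.0
-1 -6 8 [-13.7 -27.2  -5.7] [ 12.3 -24.3  -2.5] worldz tip 56.2
-1 -2 8 [-13.5 -26.3  -1.4] [ 11.7 -24.    2. ] worldz tip 51.7
-1 2 10 [-15.  -26.8   2.3] [ 15.2 -24.    5.5] worldz tip 48.2
-1 6 7 [-14.7 -25.6   6.1] [  9.3 -24.    9.3] worldz tip 44.4
-1 10 6 [-10.2 -26.7  10.2] [ 14.5 -24.5  12.7] worldz tip 41.0
cap 596 [ 14.3 -33.  -22.6] [ 23.9 -25.8 -18.6]
key 4135 [  1.2  22.6 -11.5] [27.5 49.4 -2.6]
```

The magazine popped. Its cap moved from tool y -3 to about -33, which is 29 mm out against the finger. I'll hold and verify.

{"api": "send_rows", "payload": {"series": [[0, 0, 0, 0, 0, 0, 0.064], [0, 0, 0, 0, 0, 0, 0.064], [0, 0, 0, 0, 0, 0, 0.064], [0, 0, 0, 0, 0, 0, 0.064], [0, 0, 0, 0, 0, 0, 0.064]]}}

```text
t: 5.25
position: [545.4, -123.6, 53.7]
tool_rot: [[0.172, 0.985, -0.0], [0.985, -0.172, 0.0], [0.0, -0.0, -1.0]]
contact_force: [-3.0, 0.5, 2.5]
finger_gap: 0.747
gripper_force: 3.0
```

{"api": "send_rows", "payload": {"series": [[0, 0, 0, 0, 0, 0, 0.064], [0, 0, 0, 0, 0, 0, 0.064], [0, 0, 0, 0, 0, 0, 0.064], [0, 0, 0, 0, 0, 0, 0.064], [0, 0, 0, 0, 0, 0, 0.064]]}}

```text
t: 5.67
position: [545.4, -123.6, 53.7]
tool_rot: [[0.172, 0.985, -0.0], [0.985, -0.172, 0.0], [-0.0, -0.0, -1.0]]
contact_force: [-2.0, 0.7, 1.4]
finger_gap: 0.749
gripper_force: 2.9
```

```bash
python3 look.py 5 | grep -v "^-\?1 "; python3 - <<'E'
from h import *
c=get_calibration("scene")
p,d=read_camera("top"); c=get_calibration("top"); P=cloud(c,d)[150:275,345:420].reshape(-1,3)
q=P[(P[:,2]>79)&(P[:,2]<87)&(P[:,0]>620)]; print(cv2.minAreaRect(q[:,:2].astype(np.float32)))
E
```

```text
5.6667 [ 545.4 -123.6   53.7] [-2.   0.7  1.4] 0.7488685420072593
cap 600 [ 14.3 -33.  -22.6] [ 23.9 -25.7 -18.6]
key 4141 [  1.3  22.5 -11. ] [27.5 49.4 -2.6]
((687.9362182617188, -147.09739685058594), (77.40660858154297, 77.69277954101562), 80.57685089111328)
```

View pics/w5.png

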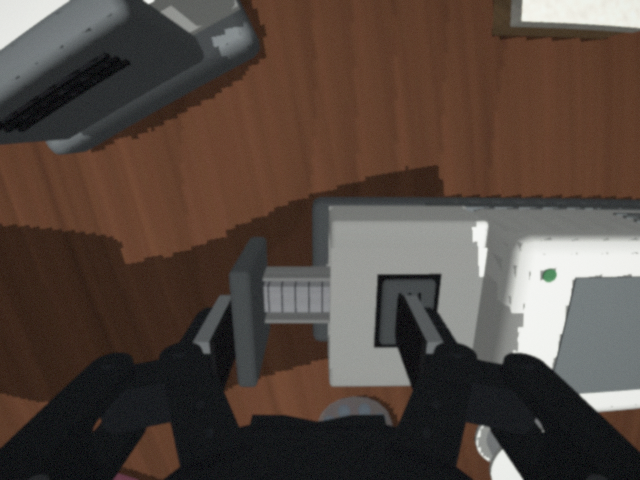

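The view shows the cap at (250,310) resting on the left finger with the channel exposed. The force is a steady -2 N in x, and the stapler has not moved (its rear edge is within 1 mm). Handing in.

```bash
python3 -c "
from rig import env
print(env.job_done())"
```

```text
the job is handed in; nothing more can be done
None
```

I pressed the release key and caught the magazine about 29 mm out. The finger was still holding it against its spring (about 2 N) and the stapler had not moved when I handed the job in; the hand-in gave no verdict.

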